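# Line the paints up by height on the paint board

## Robot

A 6-joint arm with a two-finger parallel gripper is mounted at the origin on a cart in front of the work surface, level with it; the furniture and walls round the work are solid. World frame = base frame: x ahead of the robot, y to its left, z up, the work surface at z = 0. Lengths are in m, angles in rad, forces in N, time in s.
With the tool pointing down it reaches from about 0.375 to 0.9 m from the base axis. Payload 3.1 kg.
Tool frame: the origin (TCP) lies midway between the tips of the shut fingers; the grasp point (between the pads) lies 19 mm behind it (manip.grasp_offset is the distance from the TCP to the grasp point, in m); z points along the fingers, y is the line along which they close (so a half turn about z gives the same grasp; the last joint's range is limited). The gripper opens to 85 mm and grips with 20 to 120 N. Pads are 22 mm wide; open, the fingers measure 114 mm over their backs; the gripper's body (76 mm by 85 mm) begins 54 mm behind the grasp point. The pads swing forward as they close: fully open they stand 13 mm farther back than shut.
Start: joints at [0.974, 0.527, 1.433, -0, 1.181, -0.178], TCP at [0.254, 0.571, 0.231] pointing down, gripper open.
Joint ranges: [-3.08, 3.08], [-0.75, 2.2], [0.22, 2.44], [-1.43, 4.57], [0, 2.65], [-2.85, 2.85]. Speed limits (rad/s): [2.79, 2.79, 3.14, 3.14, 3.14, 3.14].

## Interface

Orientations are given as a unit quaternion [x, y, z, w].
In Python, from station import sensors, cams, order, manip gives the robot as it stands.
- The arm moves only by the tool move_arm, never from a script. Its argument "targets" is a list of rows, each an object of numbers: "dx", "dy", "dz": the shift along the world's x, y, z normalised to -1 to 1, where 1 is 25 mm; "rx", "ry", "rz": the turn, a rotation vector about the world's x, y, z normalised to -1 to 1, where 1 is 30 degrees. A call has exactly 10 rows; each row shifts and turns the commanded pose from where the row before left it; what a row does not reach is not made up. A row lasts 1/8 s, in which the tool goes at most 62.5 mm and 10.7 degrees, less where a joint would pass 70% of its speed; a pose out of reach is approached as far as the arm can. A call with a number of a shift or a turn outside -1 to 1 is refused whole. A call with a gripper value outside its range is refused whole. "claw" is the opening in per cent of the stroke, from 0 (shut) to 100 (fully open), set as the call begins (left out, the last holds). The fingers move at their own pace and stop on an object; "newtons" is the grip in N (left out, the last holds). Time passes only in rows, so rows that do not move let the fingers close, or fill a call up. It gives the time, the measured TCP pose, the force, the opening and the grip force at its end, in the units of the state.
- sensors.sense(): the state, without advancing time (a new reading comes with each control period).
- cams.snapshot(name): name is "scene" or "top" or "wrist"; returns the picture (480x640x3 uint8, red, green, blue); there is no depth.
- cams.camera_model(name): a dict with "fx", "fy", "cx", "cy" (pixels), "extrinsics" (4x4, takes a point from world to camera coordinates). Camera axes: x right, y down, z forward; pixel columns grow to the right and rows downward; lengths in m; the calibration is good to about 2 mm. A picture is of the moment at which its call begins: read the wrist's pose just before it. camera_model takes no time and is no camera call; for the wrist camera it gives the pose at the moment of the call.
- order.sign_off(): hands the job in; it is judged then, once.
The state is a dict: "t": time; "q": joint angles; "qd": joint speeds; "tau": joint torques, N m; "tcp_pos": TCP position; "tool_rot": TCP orientation; "force": force on the tool from outside, world axes, zero at the start; "ft_torque": the same for the moment, N m; "finger_gap": opening from 0.0 (shut) to 1.0 (fully open); "gripper_force": force on a finger pad.
Only numpy, scipy, OpenCV 4.12 (cv2) and the standard library are available. Lean on these libraries where they do the work, as an engineer would, in place of code of your own. Each camera call takes 0.05 s, during which the arm holds its last target. There are 200 camera calls.

## Task

Set out the four paints from the front of the desk (tall jar, checked-lid jar, turquoise bottle, yellow cup) on the wooden board in order of height, each standing centred on its own cork disc: the tallest on the disc next to the red end stop, stepping down to the lowest beside the white one. Keep every paint upright all the way, and leave the open jar of red paint standing where it is.

Things in the scene. Friction and masses are not known exactly. Their poses are not given: they have to be found in the camera images.
- tall_jar_mid (a point): the tallest paint: tall glass jar with a gold lid and grey-green paint, round, 52 mm across, 100 mm tall. The point lies on its axis, half-way up (50 mm above its underside); z along its axis, upward. About 0.2 kg
- check_jar_mid (a point): glass jar with a red-and-white checked lid and salmon-coloured paint, round, 53 mm across, 68 mm tall. The point lies on its axis, half-way up (34 mm above its underside); z upward. About 0.16 kg
- bottle_mid (a point): small turquoise paint bottle with a dark ribbed cap, round, 35 mm across, 50 mm tall. The point lies on its axis, half-way up (25 mm above its underside); z upward. About 0.04 kg
- cup_mid (a point): the lowest paint: small yellow plastic cup of yellow paint, round, 46 mm across at the rim and 38 mm at the foot, 28 mm tall. The point lies on its axis, half-way up (14 mm above its underside); z upward. About 0.03 kg
- disc_1: flat round cork disc, 70 mm across, 2 mm thick, fixed, with a small dark centre dot; one of four equal discs in a straight row along the board, 90 mm apart centre to centre. Origin at the centre of its underside; its top is 2 mm above the origin and 10 mm above the desk top. At one end of the row. x across the board, y along the row
- disc_2: flat round cork disc, 70 mm across, 2 mm thick, fixed, with a small dark centre dot; one of four equal discs in a straight row along the board, 90 mm apart centre to centre. Origin at the centre of its underside; its top is 2 mm above the origin and 10 mm above the desk top. Second from the end of the row, next to disc_1. x across the board, y along the row
- disc_3: flat round cork disc, 70 mm across, 2 mm thick, fixed, with a small dark centre dot; one of four equal discs in a straight row along the board, 90 mm apart centre to centre. Origin at the centre of its underside; its top is 2 mm above the origin and 10 mm above the desk top. Second from the end of the row, next to disc_4. x across the board, y along the row
- disc_4: flat round cork disc, 70 mm across, 2 mm thick, fixed, with a small dark centre dot; one of four equal discs in a straight row along the board, 90 mm apart centre to centre. Origin at the centre of its underside; its top is 2 mm above the origin and 10 mm above the desk top. At one end of the row. x across the board, y along the row
- red_stop: red-painted end stop, 70 x 26 x 20 mm, fixed on the wooden board (80 x 450 x 8 mm) just beyond the last cork disc at one end of the row, 63 mm from that disc's centre; it may be at either end, and a white stop of the same shape (not listed) is at the other end. Origin at the centre of its underside, on the board's top, 8 mm above the desk
- open_jar_mid (a point): bystander: open glass jar of red paint with a red rim, round, 48 mm across, 65 mm tall, loose, on the desk beyond the right-hand end of the board; it is to stay where it is. The point lies on its axis, half-way up. (Around: drying-rack plates hang 0.44 m and more above the left rear of the desk, their right front corner near x = 0.57, y = 0.40; an arm starting there should draw back first.)
There are look-alikes about, which are no part of the job. Leave any purple look-alike of the part that bears tall_jar_mid alone.

How it is judged:
By the outcome, as a careful person would: the job done as asked, in the order asked, and still so for the second after the job is handed in, with the robot touching nothing.
It also fails if it takes over 120 s, if anything falls off the work surface, if the arm or the gripper's body presses on something with over 40 N, if the wrist force passes 120 N, or if a joint passes its speed limit or range.

## Working session

There is one attempt and no reset: what is moved stays moved. The work goes in short steps, Python scripts to look and compute and a tool call to move; the robot and the scene stay as the last step left them, time stands still between calls to the robot, and variables do not carry over. Pictures are saved under pics/ and viewed, at most 14 in all, crops included, and the job is handed in when it is done.

Besides the shell and the picture viewer there is one more tool, called after "Emit:" as name(argument=value, ...) on one line, values as JSON. move_arm: Moves the arm, as the interface text tells. Scaled input: -1 to 1 covers 25 mm each way for a shift and 30 degrees each way for a turn. Its arguments: {"type":"object","properties":{"targets":{"type":"array"},"claw":{"type":"number"},"newtons":{"type":"number"}},"required":["targets"]}

```bash
ls; mkdir -p pics; python3 - <<'E'
from station import sensors,cams,manip
import cv2
for n in("scene","top"):
    cv2.imwrite(f"pics/{n}0.png",cams.snapshot(n)[:,:,::-1])
    print(n,cams.camera_model(n))
s=sensors.sense();print(s);print(manip.grasp_offset)
E
```

```text
pics
scene {'fx': 462.42262020386266, 'fy': 462.42262020386266, 'cx': 318.708207234305, 'cy': 247.79748064665614, 'extrinsics': array([[ 0.57388138, -0.81884533, -0.01234864, -0.3490712 ],
       [-0.53513318, -0.3635444 , -0.76254045,  0.32097469],
       [ 0.61991341,  0.44421594, -0.64682267,  0.94218627],
       [ 0.        ,  0.        ,  0.        ,  1.        ]])}
top {'fx': 582.8824824673067, 'fy': 582.8824824673067, 'cx': 305.70944361709314, 'cy': 234.24758842596015, 'extrinsics': array([[ 0.01111274, -0.99993316, -0.00319033, -0.01354204],
       [-0.98981915, -0.01054748, -0.14193946,  0.53025389],
       [ 0.14189632,  0.00473519, -0.9898702 ,  1.44222211],
       [ 0.        ,  0.        ,  0.        ,  1.        ]])}
{'t': 0.1, 'q': array([ 9.73487192e-01,  5.28394812e-01,  1.43375982e+00, -3.59058603e-06,
        1.18142760e+00, -1.78495018e-01]), 'qd': array([-1.79762545e-03, -8.17909734e-04, -4.00929936e-03, -8.53741452e-05,
        2.33713048e-04,  4.44817352e-04]), 'tau': array([ 1.64384401e-04, -4.43309104e+01, -1.78586662e+01, -2.21477521e-04,
        3.92008471e-03,  2.39030760e-05]), 'tcp_pos': array([0.25377646, 0.57045417, 0.23042277]), 'tool_rot': array([ 2.07879177e-01,  9.78154005e-01, -9.21511478e-04, -3.74740368e-04]), 'force': array([ 1.03036703,  0.63464232, -0.50887977]), 'ft_torque': array([ 0.02495524, -0.00814171, -0.00478219]), 'gripper_force': 0.0, 'finger_gap': 0.9994230966448444}
0.0187
```

View pics/scene0.png

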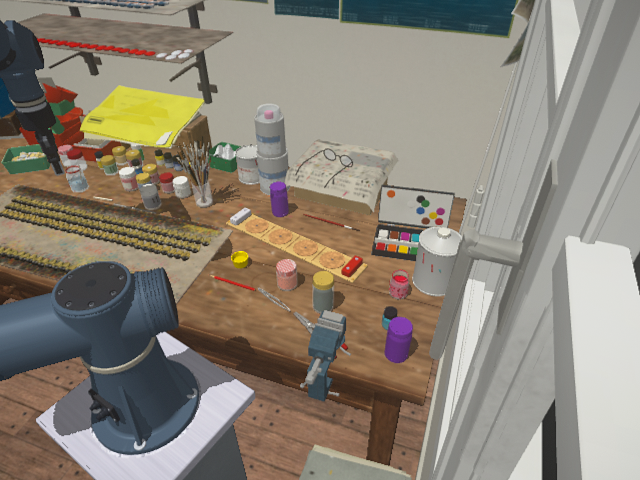

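View pics/top0.png

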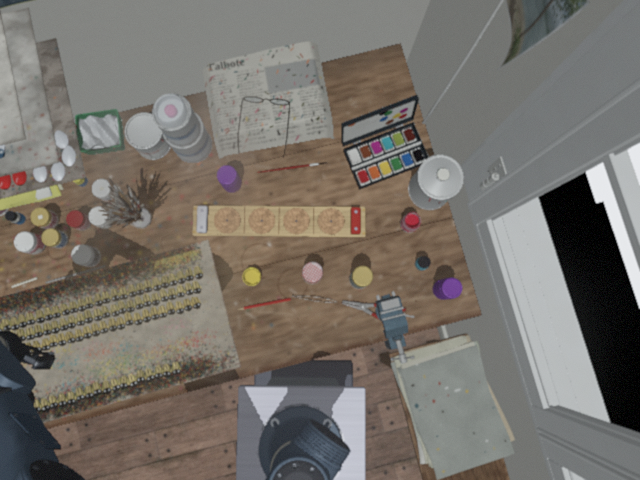

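The scene picture shows the red stop at the right end of the board. In the top picture I read cup (251,276), checked jar (313,271), tall jar (361,276), bottle (422,262), open jar (411,221), white stop (202,219), red stop (358,221), purple jar (448,288) and a vise near (393,320).

```bash
cat > h.py <<'E'
import numpy as np,cv2
from station import sensors,cams
def ray(m,u,v,z):
    E=m["extrinsics"];R,t=E[:3,:3],E[:3,3];c=-R.T@t
    d=R.T@np.array([(u-m["cx"])/m["fx"],(v-m["cy"])/m["fy"],1.])
    return c+d*(z-c[2])/d[2]
def proj(m,p):
    q=m["extrinsics"][:3,:3]@np.asarray(p)+m["extrinsics"][:3,3]
    return m["fx"]*q[0]/q[2]+m["cx"],m["fy"]*q[1]/q[2]+m["cy"]
def blob(img,lo,hi,box):
    """bounding circle/centroid of the largest HSV blob in box (u0,v0,u1,v1); hue may wrap"""
    u0,v0,u1,v1=[int(b) for b in box]
    h=cv2.cvtColor(np.ascontiguousarray(img[v0:v1,u0:u1]),cv2.COLOR_RGB2HSV)
    if lo[0]>hi[0]:
        m=cv2.inRange(h,lo,(180,)+hi[1:])|cv2.inRange(h,(0,)+lo[1:],hi)
    else: m=cv2.inRange(h,lo,hi)
    cs,_=cv2.findContours(m,cv2.RETR_EXTERNAL,cv2.CHAIN_APPROX_NONE)
    c=max(cs,key=cv2.contourArea)
    M=cv2.moments(c);x,y,w,hh=cv2.boundingRect(c)
    return (M["m10"]/M["m00"]+u0,M["m01"]/M["m00"]+v0),(x+u0,y+v0,w,hh),M["m00"]
E
python3 - <<'E'
from h import *
im=cv2.imread("pics/top0.png")[:,:,::-1];m=cams.camera_model("top")
for n,lo,hi,box,z in [("tall",(15,80,80),(30,255,255),(345,262,378,292),.1),
 ("check",(170,30,140),(8,255,255),(297,256,330,288),.068),("bottle",(0,0,0),(180,255,70),(410,250,434,275),.05),
 ("cup",(22,150,120),(35,255,255),(238,262,266,290),.025),
 ("red",(170,150,80),(8,255,255),(345,200,370,242),.028),("white",(0,0,140),(180,60,255),(193,200,210,238),.028),
 ("open",(170,150,80),(8,255,255),(398,205,425,240),.06)]:
    try:
        c,b,a=blob(im,lo,hi,box);print(n,np.round(c,1),b,a,np.round(ray(m,*c,z),4))
    except Exception as e:print(n,e)
v=cv2.resize(im[190:300,190:470],None,fx=2.85,fy=2.85,interpolation=cv2.INTER_CUBIC)
cv2.imwrite("pics/crop1.png",v[:,:,::-1])
E
```

```text
tall [363.2 275.5] (352, 262, 26, 30) 376.0 [ 0.4227 -0.1474  0.1   ]
check [311.6 272.9] (303, 263, 19, 21) 261.0 [ 0.4301 -0.0235  0.068 ]
bottle [423.5 261.1] (416, 255, 14, 13) 103.0 [ 0.4639 -0.303   0.05  ]
cup max() iterable argument is empty
red [355.  220.3] (351, 207, 9, 27) 199.5 [ 0.5693 -0.1337  0.028 ]
white [200.9 219.3] (196, 206, 11, 28) 247.5 [0.5678 0.2619 0.028 ]
open [411.8 220.4] (406, 215, 13, 12) 110.5 [ 0.5651 -0.2734  0.06  ]
```

View pics/crop1.png

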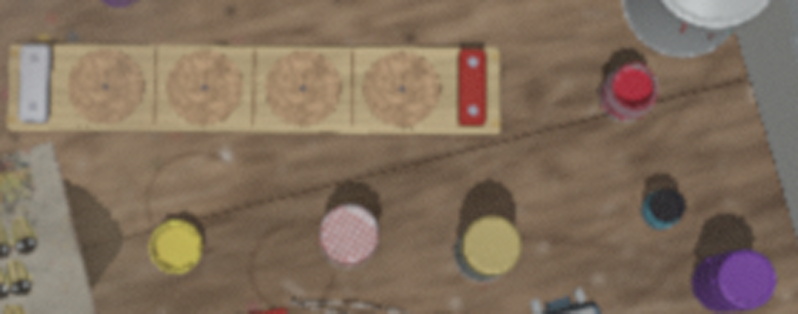

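```bash
python3 - <<'E'
from h import *
m=cams.camera_model("top");s=cams.camera_model("scene")
T=lambda x,y:(x/2.85+190,y/2.85+190)
for n,x,y,z in [("tall",492,246,.1),("check",350,234,.068),("cup",176,246,.028),("bottle",665,206,.05),("red",472,86,.028),("white",34,83,.028),("d4?",104,87,.01),("d",204,87,.01),("d",302,88,.01),("d1?",402,88,.01),("open",632,85,.06)]:
    p=ray(m,*T(x,y),z);print(n,np.round(p,4),"in scene:",np.round(proj(s,p),0))
def cast(m,u):
    a=ray(m,*u,0);c=ray(m,*u,.3);return a,(c-a)
for tu,su in [((390,297),(332,318))]:
    a,d=cast(m,tu);b,e=cast(s,su)
    k=np.linalg.lstsq(np.stack([d,-e],1),b-a,rcond=None)[0];print("vise",a+d*k[0],b+e*k[1])
E
```

```text
tall [ 0.4207 -0.1461  0.1   ] in scene: [323. 279.]
check [ 0.432  -0.0264  0.068 ] in scene: [287. 267.]
cup [0.4228 0.1276 0.028 ] in scene: [240. 258.]
bottle [ 0.461  -0.3026  0.05  ] in scene: [390. 311.]
red [ 0.5696 -0.1353  0.028 ] in scene: [352. 265.]
white [0.5682 0.2591 0.028 ] in scene: [240. 215.]
d4? [0.5682 0.1985 0.01  ] in scene: [256. 227.]
d [0.5691 0.1074 0.01  ] in scene: [280. 237.]
d [0.5691 0.018  0.01  ] in scene: [305. 249.]
d1? [ 0.5701 -0.073   0.01  ] in scene: [333. 261.]
open [ 0.5666 -0.2734  0.06  ] in scene: [400. 277.]
vise [ 0.37341207 -0.21727493  0.05862635] [ 0.3649669  -0.20785238  0.05699495]
```

Emit:
move_arm(targets=[{"dy": -1,"rz": -0.25},{"dy": -1,"rz": -0.25},{"dy": -1,"rz": -0.25},{"dy": -1,"rz": -0.25},{"dy": -1,"rz": -0.25},{"dy": -1,"rz": -0.25},{"dy": -1,"dx": 0.2,"rz": -0.25},{"dy": -1,"dx": 0.3,"rz": -0.25},{"dy": -1,"dx": 0.5,"rz": -0.2},{"dy": -1,"dx": 0.5}], claw=100, newtons=30)

```text
schema error: expected keys dx, dy, dz, rx, ry, rz
```

Emit:
move_arm(targets=[{"dx": 0,"dy": -1,"dz": 0,"rx": 0,"ry": 0,"rz": -0.25},{"dx": 0,"dy": -1,"dz": 0,"rx": 0,"ry": 0,"rz": -0.25},{"dx": 0,"dy": -1,"dz": 0,"rx": 0,"ry": 0,"rz": -0.25},{"dx": 0,"dy": -1,"dz": 0,"rx": 0,"ry": 0,"rz": -0.25},{"dx": 0,"dy": -1,"dz": 0,"rx": 0,"ry": 0,"rz": -0.25},{"dx": 0,"dy": -1,"dz": 0,"rx": 0,"ry": 0,"rz": -0.25},{"dx": 0.2,"dy": -1,"dz": 0,"rx": 0,"ry": 0,"rz": -0.25},{"dx": 0.3,"dy": -1,"dz": 0,"rx": 0,"ry": 0,"rz": -0.25},{"dx": 0.5,"dy": -1,"dz": 0,"rx": 0,"ry": 0,"rz": -0.2},{"dx": 0.5,"dy": -1,"dz": 0,"rx": 0,"ry": 0,"rz": 0}], claw=100, newtons=30)

```text
t: 1.35
tcp_pos: [0.2916, 0.3201, 0.2311]
tool_rot: [0.707, 0.707, -0.0, -0.0]
force: [0.6, 0.2, -0.4]
finger_gap: 1.002
gripper_force: 0.0
```

Emit:
move_arm(targets=[{"dx": 1,"dy": -1,"dz": 0,"rx": 0,"ry": 0,"rz": 0},{"dx": 1,"dy": -1,"dz": 0,"rx": 0,"ry": 0,"rz": 0},{"dx": 1,"dy": -1,"dz": 0,"rx": 0,"ry": 0,"rz": 0},{"dx": 1,"dy": -1,"dz": 0,"rx": 0,"ry": 0,"rz": 0},{"dx": 1,"dy": -1,"dz": 0,"rx": 0,"ry": 0,"rz": 0},{"dx": 0.16,"dy": -1,"dz": 0,"rx": 0,"ry": 0,"rz": 0},{"dx": 0,"dy": -1,"dz": 0,"rx": 0,"ry": 0,"rz": 0},{"dx": 0,"dy": -1,"dz": 0,"rx": 0,"ry": 0,"rz": 0},{"dx": 0,"dy": -1,"dz": 0,"rx": 0,"ry": 0,"rz": 0},{"dx": 0,"dy": -1,"dz": 0,"rx": 0,"ry": 0,"rz": 0}])

```text
t: 2.6
tcp_pos: [0.4203, 0.0702, 0.2311]
tool_rot: [0.707, 0.707, -0.0, -0.0]
force: [0.1, 0.2, 0.3]
finger_gap: 0.996
gripper_force: 0.0
```

```bash
python3 - <<'E'
from h import *
m=cams.camera_model("wrist");im=cams.snapshot("wrist");cv2.imwrite("pics/w1.png",im[:,:,::-1]);np.save("w1.npy",m["extrinsics"])
R=m["extrinsics"];print(np.round(R,3),m["fx"],-R[:3,:3].T@R[:3,3])
print(sensors.sense()["tcp_pos"])
for p in [(.4207,-.1461,.1),(.432,-.0264,.068),(.4228,.1276,.028)]:print(proj(m,p))
E
```

```text
[[ 1.     0.    -0.    -0.42 ]
 [ 0.001 -0.952  0.306  0.027]
 [-0.    -0.306 -0.952  0.401]
 [ 0.     0.     0.     1.   ]] 406.88344857715424 [0.41984124 0.14907274 0.37365724]
[0.42058454 0.0680865  0.23109365]
(np.float64(313.6190170589449), np.float64(470.9491369969576))
(np.float64(327.06014040344724), np.float64(328.97903535255534))
(np.float64(316.40772657310237), np.float64(138.74224606631975))
```

View pics/w1.png

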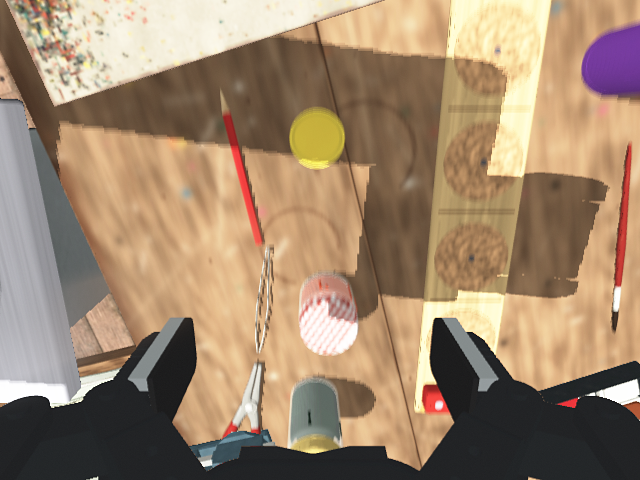

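The wrist view shows cup at (317,138), checked lid about (328,326), and disc dots at (498,49), (483,161), (472,258), all matching the top-camera predictions closely.

```bash
python3 - <<'E'
from h import *
m=cams.camera_model("wrist");m["extrinsics"]=np.load("w1.npy")
im=cv2.imread("pics/w1.png")[:,:,::-1]
c,b,a=blob(im,(22,150,100),(35,255,255),(270,90,370,190));print(c,b,ray(m,b[0]+b[2]/2,b[1]+b[3]/2,.028))
for u,v,z in[(328,325,.068),(498,49,.01),(483,161,.01),(472,258,.01)]:print(np.round(ray(m,u,v,z),4))
g=cv2.cvtColor(np.ascontiguousarray(im),cv2.COLOR_RGB2GRAY)
for u,v in[(498,49),(483,161),(472,258)]:
    w=255-g[v-7:v+8,u-7:u+8].astype(float);w=np.clip(w-np.percentile(w,90),0,None)
    yy,xx=np.mgrid[-7:8,-7:8];p=(u+(w*xx).sum()/w.sum(),v+(w*yy).sum()/w.sum());print(np.round(p,1),np.round(ray(m,*p,.01),4))
E
```

```text
(316.9970692903496, 136.56262647407718) (289, 109, 56, 56) [0.42328333 0.12899401 0.028     ]
[ 0.4328 -0.0226  0.068 ]
[0.5706 0.1975 0.01  ]
[0.57   0.1075 0.01  ]
[0.5712 0.0165 0.01  ]
[497.2  50.1] [0.5701 0.1967 0.01  ]
[483.2 162. ] [0.5702 0.1066 0.01  ]
[471.1 257.9] [0.5703 0.0166 0.01  ]
```

Emit:
move_arm(targets=[{"dx": 0,"dy": -1,"dz": 0,"rx": 0,"ry": 0,"rz": 0},{"dx": 0,"dy": -1,"dz": 0,"rx": 0,"ry": 0,"rz": 0},{"dx": 0,"dy": -1,"dz": 0,"rx": 0,"ry": 0,"rz": 0},{"dx": 0,"dy": -1,"dz": 0,"rx": 0,"ry": 0,"rz": 0},{"dx": 0,"dy": -1,"dz": 0,"rx": 0,"ry": 0,"rz": 0},{"dx": 0,"dy": -1,"dz": 0,"rx": 0,"ry": 0,"rz": 0},{"dx": 0,"dy": 0,"dz": 0,"rx": 0,"ry": 0,"rz": 0},{"dx": 0,"dy": 0,"dz": 0,"rx": 0,"ry": 0,"rz": 0},{"dx": 0,"dy": 0,"dz": 0,"rx": 0,"ry": 0,"rz": 0},{"dx": 0,"dy": 0,"dz": 0,"rx": 0,"ry": 0,"rz": 0}])

```text
t: 3.9
tcp_pos: [0.4205, -0.0783, 0.2313]
tool_rot: [0.707, 0.708, -0.0, -0.0]
force: [0.7, 0.1, -0.3]
finger_gap: 0.999
gripper_force: 0.0
```

```bash
python3 - <<'E'
from h import *
m=cams.camera_model("wrist");im=cams.snapshot("wrist");cv2.imwrite("pics/w2.png",im[:,:,::-1]);np.save("w2.npy",m["extrinsics"])
print(sensors.sense()["tcp_pos"])
for p in [(.4207,-.1461,.1),(.432,-.0264,.068),(.57,-.073,.01)]:print(np.round(proj(m,p)))
E
```

```text
[ 0.42057197 -0.07841367  0.23135256]
[313. 317.]
[329. 150.]
[478. 197.]
```

View pics/w2.png

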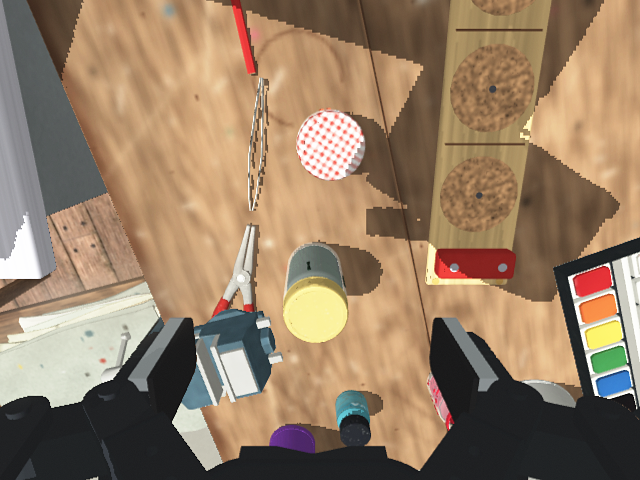

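Wrist view 2: gold lid ≈(315,309), checked lid ≈(331,145), dots (493,89), (479,196); the vise lies clear to the lower left.

```bash
python3 - <<'E'
from h import *
m=cams.camera_model("wrist");m["extrinsics"]=np.load("w2.npy")
for u,v,z in[(315.3,309.5,.1),(330.8,145,.068),(493,89,.01),(479,195.5,.01),(354.5,430,.05)]:print(np.round(ray(m,u,v,z),4))
for r,c in((.026,(.4207,-.1461,.1)),):
    print([np.round(proj(m,(c[0]+r*a,c[1]+r*b,c[2]))) for a,b in((1,0),(-1,0),(0,1),(0,-1))])
E
```

```text
[ 0.4221 -0.1402  0.1   ]
[ 0.4332 -0.0228  0.068 ]
[0.571  0.0187 0.01  ]
[ 0.5707 -0.0717  0.01  ]
[ 0.4615 -0.2971  0.05  ]
[array([348., 317.]), array([279., 317.]), array([313., 285.]), array([313., 347.])]
```

```bash
python3 - <<'E'
from h import *
s=cams.camera_model("scene");t=cams.camera_model("top");w=cams.camera_model("wrist");w["extrinsics"]=np.load("w2.npy")
S=cv2.imread("pics/scene0.png")[:,:,::-1];T=cv2.imread("pics/top0.png")[:,:,::-1];W=cv2.imread("pics/w2.png")[:,:,::-1]
G=((18,70,120),(32,255,255))
for n,m,I,box in(("scene",s,S,(305,265,340,300)),("top",t,T,(348,264,376,290)),("wrist",w,W,(270,260,365,350))):
    c,b,a=blob(I,*G,box);print(n,np.round(c,1),b,a,np.round(ray(m,*c,.1),4))
for n,m,I,box in(("top",t,T,(299,258,326,286)),("wrist",w,W,(285,100,375,190))):
    c,b,a=blob(cv2.GaussianBlur(I,(0,0),2),(165,30,110),(9,255,255),box);print(n,np.round(c,1),b,a,np.round(ray(m,*c,.068),4))
E
```

```text
scene [324.3 277.6] (312, 265, 28, 25) 397.5 [ 0.4261 -0.1452  0.1   ]
top [362.6 276. ] (353, 266, 21, 21) 313.0 [ 0.4214 -0.146   0.1   ]
wrist [315.1 309.2] (283, 276, 66, 67) 3434.0 [ 0.422  -0.1399  0.1   ]
top [311.9 272.2] (301, 262, 22, 22) 350.5 [ 0.4317 -0.0243  0.068 ]
wrist [329.3 143.4] (297, 109, 68, 72) 3366.5 [ 0.4321 -0.0216  0.068 ]
```

Emit:
move_arm(targets=[{"dx": 0.04,"dy": -0.86,"dz": 0,"rx": 0,"ry": 0,"rz": 0},{"dx": 0,"dy": -0.86,"dz": 0,"rx": 0,"ry": 0,"rz": 0},{"dx": 0,"dy": -0.86,"dz": 0,"rx": 0,"ry": 0,"rz": 0},{"dx": 0,"dy": 0,"dz": -1,"rx": 0,"ry": 0,"rz": 0},{"dx": 0,"dy": 0,"dz": -1,"rx": 0,"ry": 0,"rz": 0},{"dx": 0,"dy": 0,"dz": -1,"rx": 0,"ry": 0,"rz": 0},{"dx": 0,"dy": 0,"dz": -1,"rx": 0,"ry": 0,"rz": 0},{"dx": 0,"dy": 0,"dz": -1,"rx": 0,"ry": 0,"rz": 0},{"dx": 0,"dy": 0,"dz": -1,"rx": 0,"ry": 0,"rz": 0},{"dx": 0,"dy": 0,"dz": -1,"rx": 0,"ry": 0,"rz": 0}])

```text
t: 5.2
tcp_pos: [0.4221, -0.1435, 0.0556]
tool_rot: [0.707, 0.707, 0.0, 0.0]
force: [-0.4, -0.1, -0.1]
finger_gap: 0.998
gripper_force: 0.0
```

Emit:
move_arm(targets=[{"dx": 0,"dy": 0,"dz": -0.5,"rx": 0,"ry": 0,"rz": 0},{"dx": 0,"dy": 0,"dz": 0,"rx": 0,"ry": 0,"rz": 0},{"dx": 0,"dy": 0,"dz": 0,"rx": 0,"ry": 0,"rz": 0},{"dx": 0,"dy": 0,"dz": 0,"rx": 0,"ry": 0,"rz": 0},{"dx": 0,"dy": 0,"dz": 0,"rx": 0,"ry": 0,"rz": 0},{"dx": 0,"dy": 0,"dz": 0,"rx": 0,"ry": 0,"rz": 0},{"dx": 0,"dy": 0,"dz": 0,"rx": 0,"ry": 0,"rz": 0},{"dx": 0,"dy": 0,"dz": 0,"rx": 0,"ry": 0,"rz": 0},{"dx": 0,"dy": 0,"dz": 0,"rx": 0,"ry": 0,"rz": 0},{"dx": 0,"dy": 0,"dz": 0,"rx": 0,"ry": 0,"rz": 0}], claw=0, newtons=30)

```text
t: 6.45
tcp_pos: [0.4216, -0.1435, 0.0438]
tool_rot: [0.707, 0.707, -0.0, -0.0]
force: [0.3, -0.6, -2.1]
finger_gap: 0.58
gripper_force: 31.5
```

```bash
python3 - <<'E'
from h import *
m=cams.camera_model("wrist");im=cams.snapshot("wrist");cv2.imwrite("pics/w3.png",im[:,:,::-1]);np.save("w3.npy",m["extrinsics"])
print(sensors.sense()["tcp_pos"])
c,b,a=blob(im,(18,70,120),(32,255,255),(250,200,400,480));print(c,b,a,ray(m,*c,.1))
E
```

```text
[ 0.42160521 -0.14349621  0.04377973]
(321.3869595823312, 387.689906337381) (250, 319, 150, 134) 17047.0 [ 0.42331128 -0.13087143  0.1       ]
```

View pics/w3.png

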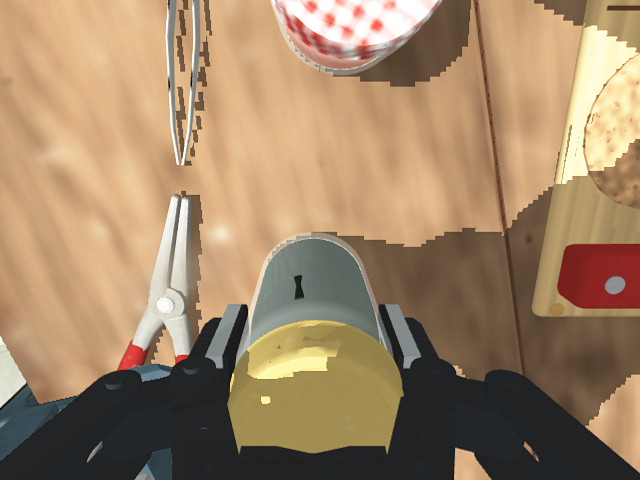

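Jar is gripped (gap 0.58); lid far edge at (316,320), glass foot edge at about (312,234).

```bash
python3 - <<'E'
from h import *
m=cams.camera_model("wrist");m["extrinsics"]=np.load("w3.npy")
for u,v,z in((316,320,.1),(316,320,.095),(312,234,.0),(312,234,.004)):print(z,ray(m,u,v,z)-[0,.026,0])
E
```

```text
0.1 [ 0.42189779 -0.13779401  0.1       ]
0.095 [ 0.4219456  -0.14052537  0.095     ]
0.0 [ 0.42080498 -0.14641983  0.        ]
0.004 [ 0.42081072 -0.14522226  0.004     ]
```

Emit:
move_arm(targets=[{"dx": 0,"dy": 0,"dz": 0.6,"rx": 0,"ry": 0,"rz": 0},{"dx": 0,"dy": 0,"dz": 1,"rx": 0,"ry": 0,"rz": 0},{"dx": 0,"dy": 0,"dz": 1,"rx": 0,"ry": 0,"rz": 0},{"dx": 0.6,"dy": 0.3,"dz": 0.4,"rx": 0,"ry": 0,"rz": 0},{"dx": 1,"dy": 0.5,"dz": 0,"rx": 0,"ry": 0,"rz": 0},{"dx": 1,"dy": 0.5,"dz": 0,"rx": 0,"ry": 0,"rz": 0},{"dx": 1,"dy": 0.5,"dz": 0,"rx": 0,"ry": 0,"rz": 0},{"dx": 1,"dy": 0.5,"dz": 0,"rx": 0,"ry": 0,"rz": 0},{"dx": 0.84,"dy": 0.3,"dz": 0,"rx": 0,"ry": 0,"rz": 0},{"dx": 0.48,"dy": 0.2,"dz": 0,"rx": 0,"ry": 0,"rz": 0}], newtons=40)

```text
t: 7.75
tcp_pos: [0.5702, -0.073, 0.1185]
tool_rot: [0.707, 0.707, -0.0, -0.0]
force: [0.6, 0.2, -2.1]
finger_gap: 0.578
gripper_force: 45.3
```

Emit:
move_arm(targets=[{"dx": 0,"dy": 0,"dz": 0,"rx": 0,"ry": 0,"rz": 0},{"dx": 0,"dy": 0,"dz": -0.5,"rx": 0,"ry": 0,"rz": 0},{"dx": 0,"dy": 0,"dz": -0.5,"rx": 0,"ry": 0,"rz": 0},{"dx": 0,"dy": 0,"dz": -0.4,"rx": 0,"ry": 0,"rz": 0},{"dx": 0,"dy": 0,"dz": -0.3,"rx": 0,"ry": 0,"rz": 0},{"dx": 0,"dy": 0,"dz": 0,"rx": 0,"ry": 0,"rz": 0},{"dx": 0,"dy": 0,"dz": 0,"rx": 0,"ry": 0,"rz": 0},{"dx": 0,"dy": 0,"dz": 0,"rx": 0,"ry": 0,"rz": 0},{"dx": 0,"dy": 0,"dz": 0,"rx": 0,"ry": 0,"rz": 0},{"dx": 0,"dy": 0,"dz": 0,"rx": 0,"ry": 0,"rz": 0}])

```text
t: 9.0
tcp_pos: [0.5697, -0.0735, 0.0765]
tool_rot: [0.707, 0.707, 0.0, 0.0]
force: [-0.5, 0.7, -1.7]
finger_gap: 0.579
gripper_force: 45.3
```

```bash
python3 - <<'E'
from h import *
m=cams.camera_model("wrist");im=cams.snapshot("wrist");cv2.imwrite("pics/w4.png",im[:,:,::-1]);np.save("w4.npy",m["extrinsics"])
print(sensors.sense()["tcp_pos"],sensors.sense()["q"])
E
```

```text
[ 0.56968641 -0.07352172  0.07648052] [-3.22807762e-01  6.78712574e-01  1.68287420e+00 -1.09353590e-05
  7.79730269e-01 -3.22915207e-01]
```

View pics/w4.png

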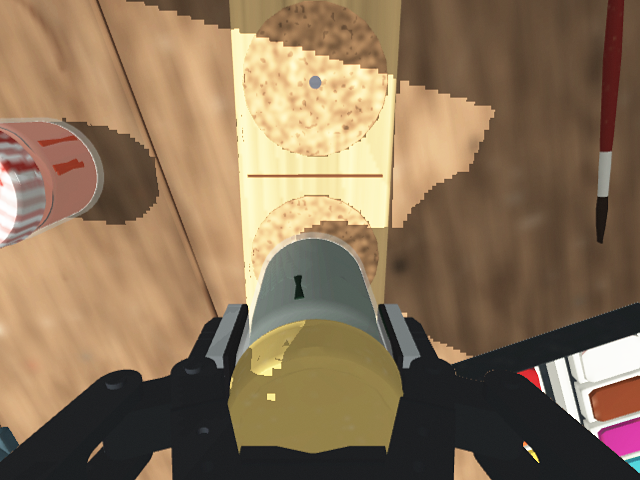

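Jar hangs above disc 1; disc 2's dot is at (315,82), disc 1's far edge about (316,196), jar foot edge (313,236).

```bash
python3 - <<'E'
from h import *
m=cams.camera_model("wrist");m["extrinsics"]=np.load("w4.npy")
print(ray(m,315,82,.01)-[0,.09,0],ray(m,316,196,.01)-[0,.035,0],ray(m,313,236,.0327)-[0,.026,0],ray(m,313,236,.0367)-[0,.026,0])
E
```

```text
[ 0.57037194 -0.07125622  0.01      ] [ 0.5710196  -0.07160888  0.01      ] [ 0.56943727 -0.07746254  0.0327    ] [ 0.56943072 -0.07624273  0.0367    ]
```

Emit:
move_arm(targets=[{"dx": 0.03,"dy": 0.1,"dz": 0,"rx": 0,"ry": 0,"rz": 0},{"dx": 0,"dy": 0,"dz": -0.3,"rx": 0,"ry": 0,"rz": 0},{"dx": 0,"dy": 0,"dz": -0.3,"rx": 0,"ry": 0,"rz": 0},{"dx": 0,"dy": 0,"dz": -0.15,"rx": 0,"ry": 0,"rz": 0},{"dx": 0,"dy": 0,"dz": -0.1,"rx": 0,"ry": 0,"rz": 0},{"dx": 0,"dy": 0,"dz": -0.05,"rx": 0,"ry": 0,"rz": 0},{"dx": 0,"dy": 0,"dz": 0,"rx": 0,"ry": 0,"rz": 0},{"dx": 0,"dy": 0,"dz": 0,"rx": 0,"ry": 0,"rz": 0},{"dx": 0,"dy": 0,"dz": 0,"rx": 0,"ry": 0,"rz": 0},{"dx": 0,"dy": 0,"dz": 0,"rx": 0,"ry": 0,"rz": 0}])

```text
t: 10.3
tcp_pos: [0.5704, -0.071, 0.0538]
tool_rot: [0.707, 0.707, 0.0, 0.0]
force: [0.2, 0.4, -2.7]
finger_gap: 0.576
gripper_force: 45.3
```

Emit:
move_arm(targets=[{"dx": 0,"dy": 0,"dz": 0,"rx": 0,"ry": 0,"rz": 0},{"dx": 0,"dy": 0,"dz": 0,"rx": 0,"ry": 0,"rz": 0},{"dx": 0,"dy": 0,"dz": 0,"rx": 0,"ry": 0,"rz": 0},{"dx": 0,"dy": 0,"dz": 0,"rx": 0,"ry": 0,"rz": 0},{"dx": 0,"dy": 0,"dz": 0.4,"rx": 0,"ry": 0,"rz": 0},{"dx": 0,"dy": 0,"dz": 0.8,"rx": 0,"ry": 0,"rz": 0},{"dx": 0,"dy": 0,"dz": 1,"rx": 0,"ry": 0,"rz": 0},{"dx": 0,"dy": 0,"dz": 1,"rx": 0,"ry": 0,"rz": 0},{"dx": 0,"dy": 0,"dz": 1,"rx": 0,"ry": 0,"rz": 0},{"dx": 0,"dy": 0,"dz": 0,"rx": 0,"ry": 0,"rz": 0}], claw=88)

```text
t: 11.55
tcp_pos: [0.5719, -0.0715, 0.1614]
tool_rot: [0.707, 0.707, 0.001, 0.003]
force: [-0.7, 0.1, 0.2]
finger_gap: 0.881
gripper_force: 0.0
```

Emit:
move_arm(targets=[{"dx": 0,"dy": 0,"dz": 1,"rx": 0,"ry": 0,"rz": 0},{"dx": 0,"dy": 0,"dz": 0.6,"rx": 0,"ry": 0,"rz": 0},{"dx": -0.8,"dy": 0.3,"dz": 0,"rx": 0,"ry": 0,"rz": 0},{"dx": -1,"dy": 0.3,"dz": 0,"rx": 0,"ry": 0,"rz": 0},{"dx": -1,"dy": 0.3,"dz": 0,"rx": 0,"ry": 0,"rz": 0},{"dx": -1,"dy": 0.3,"dz": 0,"rx": 0,"ry": 0,"rz": 0},{"dx": -1,"dy": 0.3,"dz": 0,"rx": 0,"ry": 0,"rz": 0},{"dx": -0.7,"dy": 0.34,"dz": 0,"rx": 0,"ry": 0,"rz": 0},{"dx": 0,"dy": 0,"dz": 0,"rx": 0,"ry": 0,"rz": 0},{"dx": 0,"dy": 0,"dz": 0,"rx": 0,"ry": 0,"rz": 0}])

```text
t: 12.8
tcp_pos: [0.4341, -0.0255, 0.1989]
tool_rot: [0.707, 0.707, 0.0, 0.001]
force: [0.3, -0.3, -0.7]
finger_gap: 0.876
gripper_force: 0.0
```

```bash
python3 - <<'E'
from h import *
t=cams.camera_model("top");s=cams.camera_model("scene");print(sensors.sense()["tcp_pos"])
T=cams.snapshot("top");S=cams.snapshot("scene");cv2.imwrite("pics/top5.png",T[:,:,::-1]);cv2.imwrite("pics/scene5.png",S[:,:,::-1])
a=cv2.resize(T[190:300,190:470],None,fx=2.85,fy=2.85,interpolation=cv2.INTER_CUBIC)
b=cv2.resize(S[200:350,220:420],None,fx=2,fy=2,interpolation=cv2.INTER_CUBIC)
v=np.zeros((600,798,3),np.uint8);v[:a.shape[0],:a.shape[1]]=a[:,:798];b=b[:600-a.shape[0]];v[a.shape[0]:a.shape[0]+b.shape[0],:b.shape[1]]=b
cv2.imwrite("pics/v5.png",v[:,:,::-1])
u=proj(t,(.57,-.073,.11));print(u)
try:
 c,b,a=blob(T,(18,70,110),(32,255,255),(u[0]-14,u[1]-14,u[0]+14,u[1]+14));print(c,b,a,ray(t,*c,.11))
except Exception as e:print(e)
E
```

```text
[ 0.434052   -0.02548557  0.19892399]
(np.float64(332.68624580521146), np.float64(214.13491434680284))
(338.128078817734, 212.98850574712642) (326, 206, 20, 22) 101.5 [ 0.57296311 -0.08618787  0.11      ]
```

View pics/v5.png

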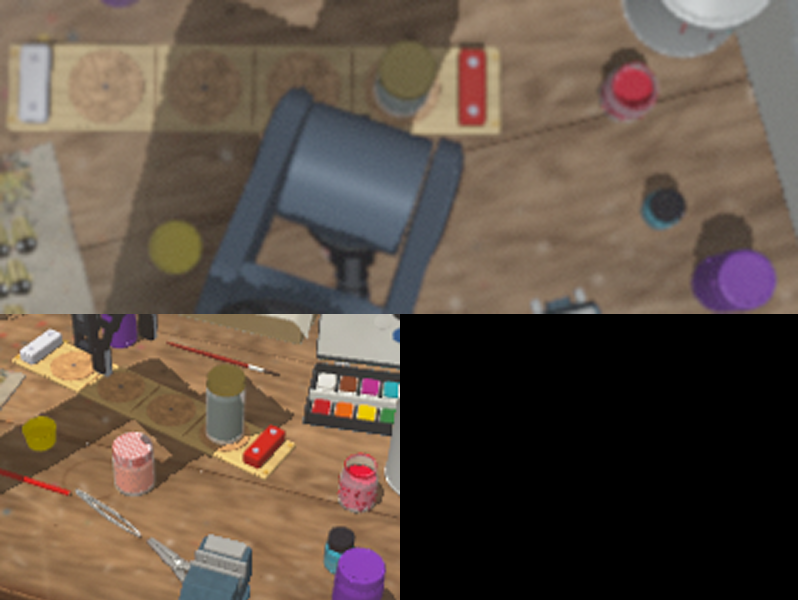

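The tall jar stands on disc 1: lid at crop (407,71) = (332.8,214.9), within a pixel of the prediction. Next the checked jar, directly below.

Emit:
move_arm(targets=[{"dx": -0.06,"dy": 0,"dz": -0.6,"rx": 0,"ry": 0,"rz": 0},{"dx": 0,"dy": 0,"dz": -1,"rx": 0,"ry": 0,"rz": 0},{"dx": 0,"dy": 0,"dz": -1,"rx": 0,"ry": 0,"rz": 0},{"dx": 0,"dy": 0,"dz": -1,"rx": 0,"ry": 0,"rz": 0},{"dx": 0,"dy": 0,"dz": -1,"rx": 0,"ry": 0,"rz": 0},{"dx": 0,"dy": 0,"dz": -1,"rx": 0,"ry": 0,"rz": 0},{"dx": 0,"dy": 0,"dz": -1,"rx": 0,"ry": 0,"rz": 0},{"dx": 0,"dy": 0,"dz": -0.5,"rx": 0,"ry": 0,"rz": 0},{"dx": 0,"dy": 0,"dz": 0,"rx": 0,"ry": 0,"rz": 0},{"dx": 0,"dy": 0,"dz": 0,"rx": 0,"ry": 0,"rz": 0}], claw=100)

```text
t: 14.15
tcp_pos: [0.4319, -0.0252, 0.0218]
tool_rot: [0.707, 0.707, 0.0, 0.0]
force: [0.0, -0.4, 0.8]
finger_gap: 1.0
gripper_force: 0.0
```

Emit:
move_arm(targets=[{"dx": 0,"dy": 0,"dz": 0,"rx": 0,"ry": 0,"rz": 0},{"dx": 0,"dy": 0,"dz": 0,"rx": 0,"ry": 0,"rz": 0},{"dx": 0,"dy": 0,"dz": 0,"rx": 0,"ry": 0,"rz": 0},{"dx": 0,"dy": 0,"dz": 0,"rx": 0,"ry": 0,"rz": 0},{"dx": 0,"dy": 0,"dz": 0,"rx": 0,"ry": 0,"rz": 0},{"dx": 0,"dy": 0,"dz": 0,"rx": 0,"ry": 0,"rz": 0},{"dx": 0,"dy": 0,"dz": 0.4,"rx": 0,"ry": 0,"rz": 0},{"dx": 0,"dy": 0,"dz": 0.8,"rx": 0,"ry": 0,"rz": 0},{"dx": 0,"dy": 0,"dz": 0.8,"rx": 0,"ry": 0,"rz": 0},{"dx": 0,"dy": 0,"dz": 0,"rx": 0,"ry": 0,"rz": 0}], claw=0, newtons=40)

```text
t: 15.4
tcp_pos: [0.4321, -0.0252, 0.0726]
tool_rot: [0.707, 0.707, 0.001, 0.001]
force: [-0.6, -1.0, -1.1]
finger_gap: 0.584
gripper_force: 42.4
```

Emit:
move_arm(targets=[{"dx": 0.5,"dy": 0.18,"dz": 0,"rx": 0,"ry": 0,"rz": 0},{"dx": 1,"dy": 0.3,"dz": 0,"rx": 0,"ry": 0,"rz": 0},{"dx": 1,"dy": 0.3,"dz": 0,"rx": 0,"ry": 0,"rz": 0},{"dx": 1,"dy": 0.3,"dz": 0,"rx": 0,"ry": 0,"rz": 0},{"dx": 1,"dy": 0.3,"dz": 0,"rx": 0,"ry": 0,"rz": 0},{"dx": 0.6,"dy": 0.2,"dz": 0,"rx": 0,"ry": 0,"rz": 0},{"dx": 0.42,"dy": 0.1,"dz": 0,"rx": 0,"ry": 0,"rz": 0},{"dx": 0,"dy": 0,"dz": 0,"rx": 0,"ry": 0,"rz": 0},{"dx": 0,"dy": 0,"dz": -0.4,"rx": 0,"ry": 0,"rz": 0},{"dx": 0,"dy": 0,"dz": -0.4,"rx": 0,"ry": 0,"rz": 0}])

```text
t: 16.65
tcp_pos: [0.5683, 0.0169, 0.0505]
tool_rot: [0.707, 0.707, -0.0, -0.001]
force: [0.0, -0.2, -1.5]
finger_gap: 0.589
gripper_force: 42.4
```

```bash
python3 - <<'E'
from h import *
m=cams.camera_model("wrist");im=cams.snapshot("wrist");cv2.imwrite("pics/w6.png",im[:,:,::-1]);np.save("w6.npy",m["extrinsics"])
print(sensors.sense()["tcp_pos"])
E
```

```text
[0.56755652 0.01698032 0.04919072]
```

View pics/w6.png

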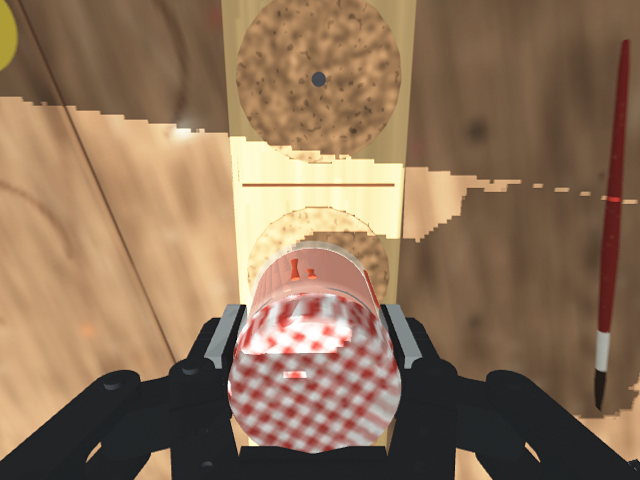

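Checked jar is held over disc 2; disc 3's dot is at (319,79), disc 2's far edge (318,207), jar foot edge (313,241).

```bash
python3 - <<'E'
from h import *
m=cams.camera_model("wrist");m["extrinsics"]=np.load("w6.npy")
print(ray(m,319,79,.01)-[0,.09,0],ray(m,318,207,.01)-[0,.035,0],ray(m,313,241,.0274)-[0,.0265,0],ray(m,313,241,.0314)-[0,.0265,0])
print(sensors.sense()["tcp_pos"],sensors.sense()["q"])
E
```

```text
[0.57047017 0.01868436 0.01      ] [0.57027601 0.01893957 0.01      ] [0.56798981 0.01657225 0.0274    ] [0.56799133 0.01784445 0.0314    ]
[0.56755652 0.01698032 0.04919072] [-1.66829024e-01  7.19361487e-01  1.70749324e+00 -4.67426092e-05
  7.18549492e-01 -1.66362146e-01]
```

Emit:
move_arm(targets=[{"dx": 0.09,"dy": 0.05,"dz": 0,"rx": 0,"ry": 0,"rz": 0},{"dx": 0,"dy": 0,"dz": -0.3,"rx": 0,"ry": 0,"rz": 0},{"dx": 0,"dy": 0,"dz": -0.2,"rx": 0,"ry": 0,"rz": 0},{"dx": 0,"dy": 0,"dz": -0.1,"rx": 0,"ry": 0,"rz": 0},{"dx": 0,"dy": 0,"dz": -0.07,"rx": 0,"ry": 0,"rz": 0},{"dx": 0,"dy": 0,"dz": 0,"rx": 0,"ry": 0,"rz": 0},{"dx": 0,"dy": 0,"dz": 0,"rx": 0,"ry": 0,"rz": 0},{"dx": 0,"dy": 0,"dz": 0,"rx": 0,"ry": 0,"rz": 0},{"dx": 0,"dy": 0,"dz": 0,"rx": 0,"ry": 0,"rz": 0},{"dx": 0,"dy": 0,"dz": 0,"rx": 0,"ry": 0,"rz": 0}])

```text
t: 17.95
tcp_pos: [0.5717, 0.0182, 0.0346]
tool_rot: [0.707, 0.707, 0.0, 0.0]
force: [0.3, 0.2, -1.7]
finger_gap: 0.582
gripper_force: 42.4
```

Emit:
move_arm(targets=[{"dx": -0.05,"dy": -0.02,"dz": -0.05,"rx": 0,"ry": 0,"rz": 0},{"dx": 0,"dy": 0,"dz": -0.05,"rx": 0,"ry": 0,"rz": 0},{"dx": 0,"dy": 0,"dz": 0,"rx": 0,"ry": 0,"rz": 0},{"dx": 0,"dy": 0,"dz": 0,"rx": 0,"ry": 0,"rz": 0},{"dx": 0,"dy": 0,"dz": 0,"rx": 0,"ry": 0,"rz": 0},{"dx": 0,"dy": 0,"dz": 0,"rx": 0,"ry": 0,"rz": 0},{"dx": 0,"dy": 0,"dz": 0,"rx": 0,"ry": 0,"rz": 0},{"dx": 0,"dy": 0,"dz": 0,"rx": 0,"ry": 0,"rz": 0},{"dx": 0,"dy": 0,"dz": 0,"rx": 0,"ry": 0,"rz": 0},{"dx": 0,"dy": 0,"dz": 0,"rx": 0,"ry": 0,"rz": 0}])

```text
t: 19.2
tcp_pos: [0.5701, 0.0177, 0.0324]
tool_rot: [0.707, 0.707, -0.0, -0.0]
force: [-2.9, -0.7, 5.0]
finger_gap: 0.587
gripper_force: 43.1
```

Emit:
move_arm(targets=[{"dx": 0,"dy": 0,"dz": 0,"rx": 0,"ry": 0,"rz": 0},{"dx": 0,"dy": 0,"dz": 0,"rx": 0,"ry": 0,"rz": 0},{"dx": 0,"dy": 0,"dz": 0,"rx": 0,"ry": 0,"rz": 0},{"dx": 0,"dy": 0,"dz": 0,"rx": 0,"ry": 0,"rz": 0},{"dx": 0,"dy": 0,"dz": 0.4,"rx": 0,"ry": 0,"rz": 0},{"dx": 0,"dy": 0,"dz": 1,"rx": 0,"ry": 0,"rz": 0},{"dx": 0,"dy": 0,"dz": 1,"rx": 0,"ry": 0,"rz": 0},{"dx": 0,"dy": 0,"dz": 1,"rx": 0,"ry": 0,"rz": 0},{"dx": 0,"dy": 0,"dz": 1,"rx": 0,"ry": 0,"rz": 0},{"dx": 0,"dy": 0,"dz": 1,"rx": 0,"ry": 0,"rz": 0}], claw=90)

```text
t: 20.45
tcp_pos: [0.5703, 0.0177, 0.1686]
tool_rot: [0.707, 0.707, 0.0, 0.0]
force: [-0.5, 0.0, 0.5]
finger_gap: 0.897
gripper_force: 0.0
```

Emit:
move_arm(targets=[{"dx": -0.6,"dy": -0.5,"dz": 1,"rx": 0,"ry": 0,"rz": 0},{"dx": -1,"dy": -1,"dz": 0.5,"rx": 0,"ry": 0,"rz": 0},{"dx": -1,"dy": -1,"dz": 0,"rx": 0,"ry": 0,"rz": 0},{"dx": -1,"dy": -1,"dz": 0,"rx": 0,"ry": 0,"rz": 0},{"dx": -0.8,"dy": -1,"dz": 0,"rx": 0,"ry": 0,"rz": 0},{"dx": 0,"dy": -1,"dz": 0,"rx": 0,"ry": 0,"rz": 0},{"dx": 0,"dy": -1,"dz": 0,"rx": 0,"ry": 0,"rz": 0},{"dx": 0,"dy": -1,"dz": 0,"rx": 0,"ry": 0,"rz": 0},{"dx": 0,"dy": -1,"dz": 0,"rx": 0,"ry": 0,"rz": 0},{"dx": 0,"dy": -1,"dz": 0,"rx": 0,"ry": 0,"rz": 0}])

```text
t: 21.7
tcp_pos: [0.4603, -0.2206, 0.2053]
tool_rot: [0.707, 0.707, 0.0, 0.0]
force: [0.4, -0.1, -0.5]
finger_gap: 0.901
gripper_force: 0.0
```

```bash
python3 - <<'E'
from h import *
m=cams.camera_model("wrist");im=cams.snapshot("wrist");cv2.imwrite("pics/w7.png",im[:,:,::-1]);np.save("w7.npy",m["extrinsics"])
t=cams.camera_model("top");T=cams.snapshot("top")
print(sensors.sense()["tcp_pos"])
for p in[(.57,-.0733,.11),(.57,.0167,.078)]:print(np.round(proj(t,p),1))
T=T[190:240,190:370];T=cv2.resize(T,None,fx=4.4,fy=4.4,interpolation=cv2.INTER_CUBIC)
v=np.zeros((600,800,3),np.uint8);v[:220,:792]=T;W=cv2.resize(im,(506,380));v[220:600,:506]=W
cv2.imwrite("pics/v7.png",v[:,:,::-1])
E
```

```text
[ 0.46095953 -0.22226097  0.20534113]
[332.8 214.1]
[296. 216.]
```

View pics/v7.png

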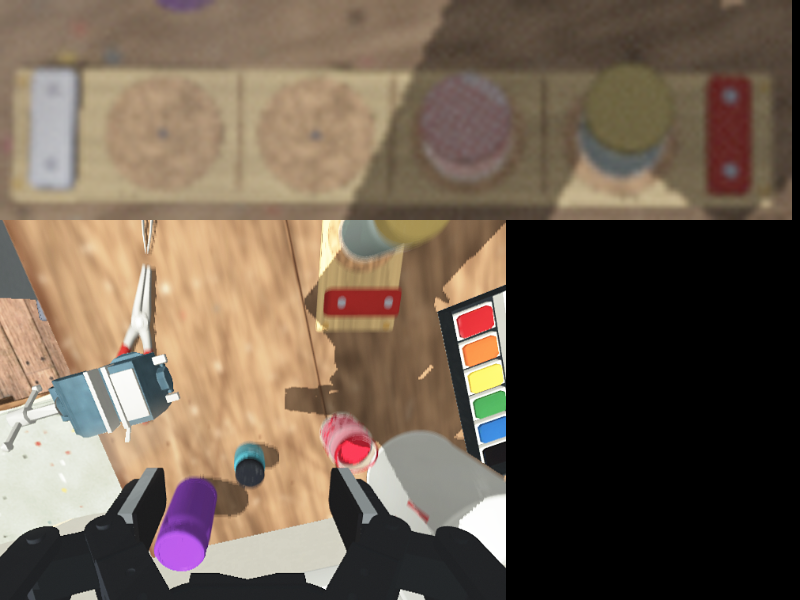

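The top strip shows the checked and tall lids at (466,113) and (628,108), i.e. full-frame (295.9,215.7) and (332.7,214.5), within half a pixel of target. In the wrist part the bottle cap is at (250,470), with the purple jar close by at lower left and the open jar at right.

```bash
python3 - <<'E'
from h import *
t=cams.camera_model("top");m=cams.camera_model("wrist");m["extrinsics"]=np.load("w7.npy")
print("purple",ray(t,452.1,288.2,.1))
W=cv2.imread("pics/w7.png")[:,:,::-1]
c,b,a=blob(W,(0,0,0),(180,255,60),(296,285,340,345));print(c,b,a)
print(ray(m,250/.79,(470-220)/.79,.05),ray(m,*c,.05))
T=cv2.imread("pics/top5.png")[:,:,::-1]
c,b,a=blob(T,(0,0,0),(180,255,75),(413,252,433,272));print(c,b,a,ray(t,*c,.05))
E
```

```text
purple [ 0.3945233  -0.36048454  0.1       ]
(318.17313171159327, 317.0232303309226) (299, 301, 35, 35) 760.5
[ 0.46306504 -0.30124153  0.05      ] [ 0.46447047 -0.30175945  0.05      ]
(423.41339869281046, 261.1078431372549) (416, 255, 14, 13) 102.0 [ 0.4639271  -0.30280964  0.05      ]
```

Emit:
move_arm(targets=[{"dx": 0.12,"dy": -0.8,"dz": 0,"rx": 0,"ry": 0,"rz": -0.3},{"dx": 0,"dy": -0.8,"dz": 0,"rx": 0,"ry": 0,"rz": -0.3},{"dx": 0,"dy": -0.8,"dz": 0,"rx": 0,"ry": 0,"rz": -0.3},{"dx": 0,"dy": -0.8,"dz": 0,"rx": 0,"ry": 0,"rz": -0.3},{"dx": 0,"dy": 0,"dz": 0,"rx": 0,"ry": 0,"rz": -0.3},{"dx": 0,"dy": 0,"dz": -0.5,"rx": 0,"ry": 0,"rz": 0},{"dx": 0,"dy": 0,"dz": -1,"rx": 0,"ry": 0,"rz": 0},{"dx": 0,"dy": 0,"dz": -1,"rx": 0,"ry": 0,"rz": 0},{"dx": 0,"dy": 0,"dz": -0.5,"rx": 0,"ry": 0,"rz": 0},{"dx": 0,"dy": 0,"dz": 0,"rx": 0,"ry": 0,"rz": 0}], claw=80)

```text
t: 23.05
tcp_pos: [0.4629, -0.2988, 0.1286]
tool_rot: [0.924, 0.383, -0.0, -0.001]
force: [0.3, -0.0, -0.4]
finger_gap: 0.803
gripper_force: 0.0
```

```bash
python3 - <<'E'
from h import *
print(sensors.sense()["tcp_pos"],sensors.sense()["q"])
m=cams.camera_model("wrist");im=cams.snapshot("wrist");cv2.imwrite("pics/w8.png",im[:,:,::-1]);np.save("w8.npy",m["extrinsics"])
E
```

```text
[ 0.46285955 -0.29876132  0.12857171] [-7.76089829e-01  5.73737390e-01  1.71122815e+00  7.58031596e-05
  8.59311567e-01  7.61424844e-03]
```

View pics/w8.png

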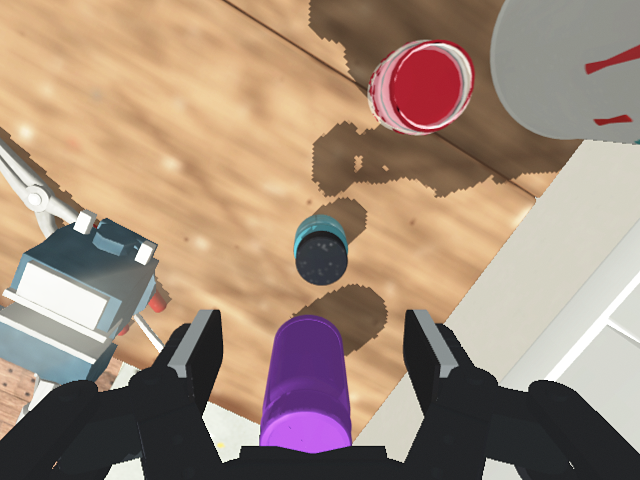

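Bottle cap at (321,258), purple lid (305,432), open jar (425,88), all standing.

```bash
python3 - <<'E'
from h import *
m=cams.camera_model("wrist");m["extrinsics"]=np.load("w8.npy")
print(ray(m,321,258,.05),ray(m,306,435,.1), proj(m,(.4629,-.2988,.05)),proj(m,(.4629,-.2988,.128)),ray(m,320,430,.0))
E=m["extrinsics"];print(-E[:3,:3].T@E[:3,3],sensors.sense()["tool_rot"])
E
```

```text
[ 0.46405737 -0.30313847  0.05      ] [ 0.40190943 -0.35398906  0.1       ] (np.float64(314.28935847137745), np.float64(254.311295723866)) (np.float64(314.49048817528876), np.float64(320.5264357136414)) [ 0.34585357 -0.42334471  0.        ]
[ 0.51799718 -0.24302284  0.27111875] [ 9.23626137e-01  3.83294482e-01 -9.43599584e-05 -3.00874594e-04]
```

Emit:
move_arm(targets=[{"dx": 0.04,"dy": -0.16,"dz": 0,"rx": 0,"ry": 0,"rz": 0},{"dx": 0,"dy": 0,"dz": -0.6,"rx": 0,"ry": 0,"rz": 0},{"dx": 0,"dy": 0,"dz": -0.8,"rx": 0,"ry": 0,"rz": 0},{"dx": 0,"dy": 0,"dz": -0.8,"rx": 0,"ry": 0,"rz": 0},{"dx": 0,"dy": 0,"dz": -0.8,"rx": 0,"ry": 0,"rz": 0},{"dx": 0,"dy": 0,"dz": -0.8,"rx": 0,"ry": 0,"rz": 0},{"dx": 0,"dy": 0,"dz": -0.6,"rx": 0,"ry": 0,"rz": 0},{"dx": 0,"dy": 0,"dz": -0.3,"rx": 0,"ry": 0,"rz": 0},{"dx": 0,"dy": 0,"dz": 0,"rx": 0,"ry": 0,"rz": 0},{"dx": 0,"dy": 0,"dz": 0,"rx": 0,"ry": 0,"rz": 0}])

```text
t: 24.35
tcp_pos: [0.4647, -0.3041, 0.0126]
tool_rot: [0.924, 0.383, 0.0, 0.001]
force: [0.1, -0.3, 0.8]
finger_gap: 0.804
gripper_force: 0.0
```

Emit:
move_arm(targets=[{"dx": 0,"dy": 0,"dz": 0,"rx": 0,"ry": 0,"rz": 0},{"dx": 0,"dy": 0,"dz": 0,"rx": 0,"ry": 0,"rz": 0},{"dx": 0,"dy": 0,"dz": 0,"rx": 0,"ry": 0,"rz": 0},{"dx": 0,"dy": 0,"dz": 0,"rx": 0,"ry": 0,"rz": 0},{"dx": 0,"dy": 0,"dz": 0,"rx": 0,"ry": 0,"rz": 0},{"dx": 0,"dy": 0,"dz": 0,"rx": 0,"ry": 0,"rz": 0},{"dx": 0,"dy": 0,"dz": 0,"rx": 0,"ry": 0,"rz": 0},{"dx": 0,"dy": 0,"dz": 0,"rx": 0,"ry": 0,"rz": 0},{"dx": 0,"dy": 0,"dz": 0,"rx": 0,"ry": 0,"rz": 0},{"dx": 0,"dy": 0,"dz": 0,"rx": 0,"ry": 0,"rz": 0}], claw=0, newtons=25)

```text
t: 25.6
tcp_pos: [0.4646, -0.3039, 0.0127]
tool_rot: [0.924, 0.383, 0.0, 0.0]
force: [0.0, -0.1, 5.7]
finger_gap: 0.369
gripper_force: 25.0
```

Emit:
move_arm(targets=[{"dx": 0,"dy": 0,"dz": 0.4,"rx": 0,"ry": 0,"rz": 0},{"dx": 0,"dy": 0,"dz": 1,"rx": 0,"ry": 0,"rz": 0},{"dx": 0,"dy": 0,"dz": 1,"rx": 0,"ry": 0,"rz": 0},{"dx": 0,"dy": 0,"dz": 1,"rx": 0,"ry": 0,"rz": 0},{"dx": 0,"dy": 0.5,"dz": 1,"rx": 0,"ry": 0,"rz": 0.3},{"dx": 0,"dy": 1,"dz": 0.6,"rx": 0,"ry": 0,"rz": 0.3},{"dx": 0,"dy": 1,"dz": 0,"rx": 0,"ry": 0,"rz": 0.3},{"dx": 0,"dy": 1,"dz": 0,"rx": 0,"ry": 0,"rz": 0.3},{"dx": 0,"dy": 1,"dz": 0,"rx": 0,"ry": 0,"rz": 0.3},{"dx": 0,"dy": 1,"dz": 0,"rx": 0,"ry": 0,"rz": 0}])

```text
t: 26.85
tcp_pos: [0.4642, -0.1654, 0.1374]
tool_rot: [0.707, 0.707, 0.0, 0.0]
force: [0.4, 0.6, -0.8]
finger_gap: 0.371
gripper_force: 25.1
```

Emit:
move_arm(targets=[{"dx": 0,"dy": 1,"dz": 0,"rx": 0,"ry": 0,"rz": 0},{"dx": 0,"dy": 1,"dz": 0,"rx": 0,"ry": 0,"rz": 0},{"dx": 0,"dy": 1,"dz": 0,"rx": 0,"ry": 0,"rz": 0},{"dx": 0,"dy": 1,"dz": 0,"rx": 0,"ry": 0,"rz": 0},{"dx": 0,"dy": 1,"dz": 0,"rx": 0,"ry": 0,"rz": 0},{"dx": 0.5,"dy": 1,"dz": 0,"rx": 0,"ry": 0,"rz": 0},{"dx": 1,"dy": 1,"dz": 0,"rx": 0,"ry": 0,"rz": 0},{"dx": 1,"dy": 1,"dz": 0,"rx": 0,"ry": 0,"rz": 0},{"dx": 1,"dy": 1,"dz": 0,"rx": 0,"ry": 0,"rz": 0},{"dx": 0.72,"dy": 1,"dz": 0,"rx": 0,"ry": 0,"rz": 0}])

```text
t: 28.1
tcp_pos: [0.5709, 0.0846, 0.1374]
tool_rot: [0.707, 0.707, 0.0, 0.0]
force: [-0.4, -0.8, -1.3]
finger_gap: 0.371
gripper_force: 25.1
```

Emit:
move_arm(targets=[{"dx": 0,"dy": 0.6,"dz": 0,"rx": 0,"ry": 0,"rz": 0},{"dx": 0,"dy": 0.32,"dz": -0.5,"rx": 0,"ry": 0,"rz": 0},{"dx": 0,"dy": 0,"dz": -1,"rx": 0,"ry": 0,"rz": 0},{"dx": 0,"dy": 0,"dz": -1,"rx": 0,"ry": 0,"rz": 0},{"dx": 0,"dy": 0,"dz": -1,"rx": 0,"ry": 0,"rz": 0},{"dx": 0,"dy": 0,"dz": -0.5,"rx": 0,"ry": 0,"rz": 0},{"dx": 0,"dy": 0,"dz": 0,"rx": 0,"ry": 0,"rz": 0},{"dx": 0,"dy": 0,"dz": 0,"rx": 0,"ry": 0,"rz": 0},{"dx": 0,"dy": 0,"dz": 0,"rx": 0,"ry": 0,"rz": 0},{"dx": 0,"dy": 0,"dz": 0,"rx": 0,"ry": 0,"rz": 0}])

```text
t: 29.35
tcp_pos: [0.5703, 0.1067, 0.0378]
tool_rot: [0.707, 0.707, 0.001, 0.001]
force: [-0.5, 0.2, -0.0]
finger_gap: 0.37
gripper_force: 25.1
```

```bash
python3 - <<'E'
from h import *
print(sensors.sense()["tcp_pos"])
m=cams.camera_model("wrist");im=cams.snapshot("wrist");cv2.imwrite("pics/w9.png",im[:,:,::-1]);np.save("w9.npy",m["extrinsics"])
E
```

```text
[0.57034424 0.10674922 0.03780287]
```

View pics/w9.png

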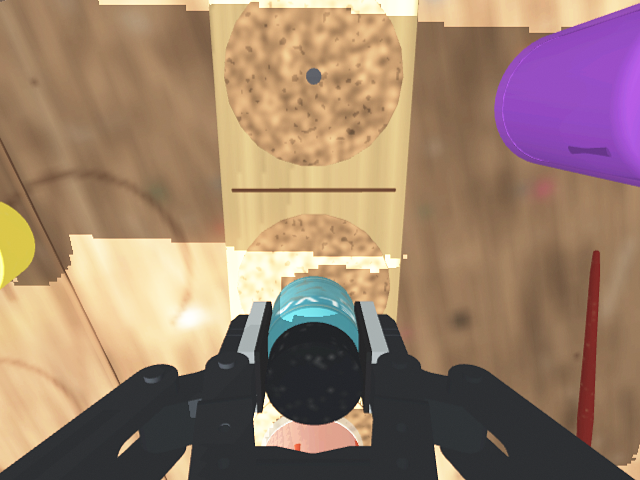

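Bottle hangs over disc 3; disc 4's dot (314,76), disc 3's far edge (315,213), bottle foot edge (313,277).

```bash
python3 - <<'E'
from h import *
m=cams.camera_model("wrist");m["extrinsics"]=np.load("w9.npy")
print(ray(m,314,76,.01)-[0,.09,0],ray(m,315,213,.01)-[0,.035,0],ray(m,313,277,.0251)-[0,.0175,0],ray(m,313,277,.0281)-[0,.0175,0])
print(ray(m,10,246,.028))
E
```

```text
[0.570372   0.10873236 0.01      ] [0.57088715 0.10905021 0.01      ] [0.57000975 0.10315296 0.0251    ] [0.57000149 0.10440874 0.0281    ]
[0.45060082 0.13507585 0.028     ]
```

Emit:
move_arm(targets=[{"dx": 0,"dy": 0.08,"dz": 0,"rx": 0,"ry": 0,"rz": 0},{"dx": 0,"dy": 0,"dz": -0.2,"rx": 0,"ry": 0,"rz": 0},{"dx": 0,"dy": 0,"dz": -0.2,"rx": 0,"ry": 0,"rz": 0},{"dx": 0,"dy": 0,"dz": -0.1,"rx": 0,"ry": 0,"rz": 0},{"dx": 0,"dy": 0,"dz": -0.05,"rx": 0,"ry": 0,"rz": 0},{"dx": 0,"dy": 0,"dz": -0.03,"rx": 0,"ry": 0,"rz": 0},{"dx": 0,"dy": 0,"dz": 0,"rx": 0,"ry": 0,"rz": 0},{"dx": 0,"dy": 0,"dz": 0,"rx": 0,"ry": 0,"rz": 0},{"dx": 0,"dy": 0,"dz": 0,"rx": 0,"ry": 0,"rz": 0},{"dx": 0,"dy": 0,"dz": 0,"rx": 0,"ry": 0,"rz": 0}])

```text
t: 30.65
tcp_pos: [0.5697, 0.1087, 0.0228]
tool_rot: [0.707, 0.707, -0.0, -0.0]
force: [-0.9, 0.6, 3.2]
finger_gap: 0.375
gripper_force: 25.5
```

Emit:
move_arm(targets=[{"dx": 0,"dy": 0,"dz": 0,"rx": 0,"ry": 0,"rz": 0},{"dx": 0,"dy": 0,"dz": 0,"rx": 0,"ry": 0,"rz": 0},{"dx": 0,"dy": 0,"dz": 0,"rx": 0,"ry": 0,"rz": 0},{"dx": 0,"dy": 0,"dz": 0,"rx": 0,"ry": 0,"rz": 0},{"dx": 0,"dy": 0,"dz": 0.4,"rx": 0,"ry": 0,"rz": 0},{"dx": 0,"dy": 0,"dz": 1,"rx": 0,"ry": 0,"rz": 0},{"dx": 0,"dy": 0,"dz": 1,"rx": 0,"ry": 0,"rz": 0},{"dx": 0,"dy": 0,"dz": 1,"rx": 0,"ry": 0,"rz": 0},{"dx": 0,"dy": 0,"dz": 1,"rx": 0,"ry": 0,"rz": 0},{"dx": 0,"dy": 0,"dz": 0,"rx": 0,"ry": 0,"rz": 0}], claw=80)

```text
t: 31.9
tcp_pos: [0.5715, 0.1088, 0.1351]
tool_rot: [0.707, 0.707, 0.002, 0.002]
force: [-0.0, 0.7, -0.2]
finger_gap: 0.803
gripper_force: 0.0
```

Emit:
move_arm(targets=[{"dx": -0.6,"dy": 0,"dz": 0.5,"rx": 0,"ry": 0,"rz": 0},{"dx": -1,"dy": 0.2,"dz": 0.5,"rx": 0,"ry": 0,"rz": 0},{"dx": -1,"dy": 0.2,"dz": 0,"rx": 0,"ry": 0,"rz": 0},{"dx": -1,"dy": 0.2,"dz": 0,"rx": 0,"ry": 0,"rz": 0},{"dx": -1,"dy": 0.2,"dz": 0,"rx": 0,"ry": 0,"rz": 0},{"dx": -0.8,"dy": 0,"dz": 0,"rx": 0,"ry": 0,"rz": 0},{"dx": -0.44,"dy": 0,"dz": 0,"rx": 0,"ry": 0,"rz": 0},{"dx": 0,"dy": 0,"dz": 0,"rx": 0,"ry": 0,"rz": 0},{"dx": 0,"dy": 0,"dz": 0,"rx": 0,"ry": 0,"rz": 0},{"dx": 0,"dy": 0,"dz": 0,"rx": 0,"ry": 0,"rz": 0}], claw=100)

```text
t: 33.15
tcp_pos: [0.4248, 0.1286, 0.1576]
tool_rot: [0.707, 0.707, 0.0, 0.0]
force: [0.3, 0.1, -0.1]
finger_gap: 1.0
gripper_force: 0.0
```

```bash
python3 - <<'E'
from h import *
print(sensors.sense()["tcp_pos"])
m=cams.camera_model("wrist");im=cams.snapshot("wrist");cv2.imwrite("pics/w10.png",im[:,:,::-1])
c,b,a=blob(im,(22,140,90),(35,255,255),(200,150,440,420));print(c,b,a,ray(m,b[0]+b[2]/2,b[1]+b[3]/2,.028))
t=cams.camera_model("top");T=cams.snapshot("top");cv2.imwrite("pics/top10.png",T[:,:,::-1])
for p in[(.57,.1067,.06),(.423,.128,.028)]:print(np.round(proj(t,p),1))
T=cv2.resize(T[190:240,190:370],None,fx=4.4,fy=4.4,interpolation=cv2.INTER_CUBIC)
v=np.zeros((600,800,3),np.uint8);v[:220,:792]=T;v[220:600,:506]=cv2.resize(im,(506,380))
cv2.imwrite("pics/v10.png",v[:,:,::-1])
E
```

```text
[0.42484407 0.12864054 0.15758605]
(310.90625, 225.93028846153845) (278, 194, 66, 63) 3120.0 [0.42335263 0.13219328 0.028     ]
[260.3 216.9]
[251.6 276.2]
```

View pics/v10.png

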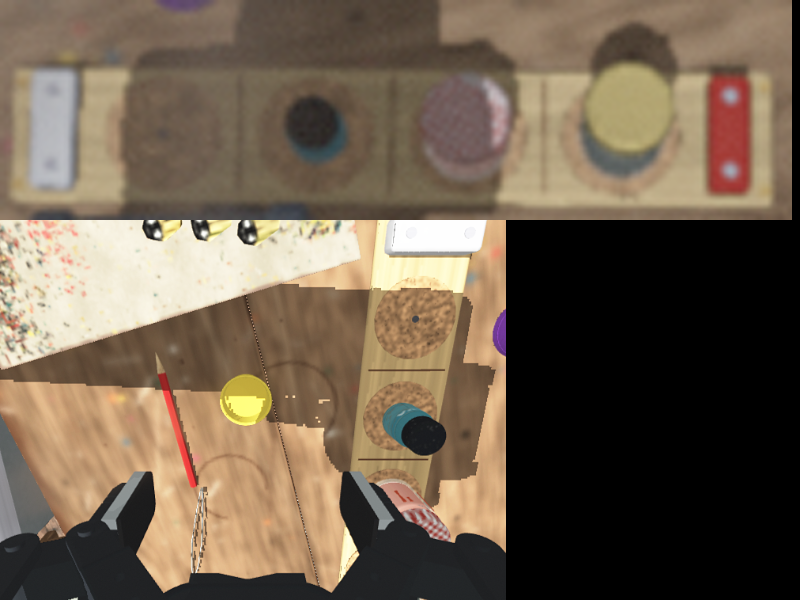

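Top strip: bottle cap about (313,122) = (261.1,217.7), under a pixel from target; wrist: cup rim centre (311,228), disc 4's dot visible. Now the cup.

Emit:
move_arm(targets=[{"dx": -0.06,"dy": 0.03,"dz": -0.5,"rx": 0,"ry": 0,"rz": 0},{"dx": 0,"dy": 0,"dz": -1,"rx": 0,"ry": 0,"rz": 0},{"dx": 0,"dy": 0,"dz": -1,"rx": 0,"ry": 0,"rz": 0},{"dx": 0,"dy": 0,"dz": -1,"rx": 0,"ry": 0,"rz": 0},{"dx": 0,"dy": 0,"dz": -1,"rx": 0,"ry": 0,"rz": 0},{"dx": 0,"dy": 0,"dz": -1,"rx": 0,"ry": 0,"rz": 0},{"dx": 0,"dy": 0,"dz": -0.5,"rx": 0,"ry": 0,"rz": 0},{"dx": 0,"dy": 0,"dz": -0.12,"rx": 0,"ry": 0,"rz": 0},{"dx": 0,"dy": 0,"dz": 0,"rx": 0,"ry": 0,"rz": 0},{"dx": 0,"dy": 0,"dz": 0,"rx": 0,"ry": 0,"rz": 0}])

```text
t: 34.5
tcp_pos: [0.4228, 0.1295, 0.0052]
tool_rot: [0.707, 0.707, 0.001, 0.0]
force: [0.6, 0.2, -0.1]
finger_gap: 0.999
gripper_force: 0.0
```

Emit:
move_arm(targets=[{"dx": 0,"dy": 0,"dz": 0,"rx": 0,"ry": 0,"rz": 0},{"dx": 0,"dy": 0,"dz": 0,"rx": 0,"ry": 0,"rz": 0},{"dx": 0,"dy": 0,"dz": 0,"rx": 0,"ry": 0,"rz": 0},{"dx": 0,"dy": 0,"dz": 0,"rx": 0,"ry": 0,"rz": 0},{"dx": 0,"dy": 0,"dz": 0,"rx": 0,"ry": 0,"rz": 0},{"dx": 0,"dy": 0,"dz": 0,"rx": 0,"ry": 0,"rz": 0},{"dx": 0,"dy": 0,"dz": 0,"rx": 0,"ry": 0,"rz": 0},{"dx": 0,"dy": 0,"dz": 0,"rx": 0,"ry": 0,"rz": 0},{"dx": 0,"dy": 0,"dz": 0,"rx": 0,"ry": 0,"rz": 0},{"dx": 0,"dy": 0,"dz": 0,"rx": 0,"ry": 0,"rz": 0}], claw=0, newtons=20)

```text
t: 35.75
tcp_pos: [0.4226, 0.1295, 0.0052]
tool_rot: [0.707, 0.707, 0.0, 0.0]
force: [-0.9, -0.1, 6.7]
finger_gap: 0.509
gripper_force: 19.5
```

```bash
python3 - <<'E'
from h import *
m=cams.camera_model("wrist");im=cams.snapshot("wrist");cv2.imwrite("pics/w11.png",im[:,:,::-1]);np.save("w11.npy",m["extrinsics"])
p=sensors.sense()["tcp_pos"];print(p)
c,b,a=blob(im,(20,120,70),(36,255,255),(180,150,460,480));print(c,b,a)
for q in((p[0],p[1],.028),(p[0],p[1]+.023,.028),(p[0]-.023,p[1],.028)):print(np.round(proj(m,q)))
print(ray(m,b[0]+b[2]/2,b[1],.028)-[0,.023,0],ray(m,b[0]+b[2]/2,b[1]+b[3],.028)+[0,.023,0])
# bottle from w10/top10
T=cv2.imread("pics/top10.png")[:,:,::-1];t=cams.camera_model("top")
for lo in((70,255,255),):
  for k in (35,45,55):
    try: c,b,a=blob(T,(0,0,0),(180,255,k),(252,208,272,228));print(k,c,b,a,ray(t,*c,.06))
    except Exception as e:print(k,e)
c,b,a=blob(T,(85,90,30),(110,255,255),(250,208,275,235));print("teal",c,b,a)
E
```

```text
[0.42263504 0.12951393 0.00515839]
(312.7391507634762, 342.96276746274896) (248, 273, 131, 136) 13545.5
[314. 355.]
[314. 294.]
[246. 355.]
[0.42236114 0.13664476 0.028     ] [0.42242181 0.13052144 0.028     ]
35 max() iterable argument is empty
45 float division by zero
55 (260.82377919320595, 217.74522292993632) (256, 213, 11, 11) 78.5 [0.56785352 0.10531399 0.06      ]Traceback (most recent call last):
  File "<stdin>", line 13, in <module>
  File "h.py", line 18, in blob
    c=max(cs,key=cv2.contourArea)
ValueError: max() iterable argument is empty
```

Emit:
move_arm(targets=[{"dx": 0,"dy": 0,"dz": 0.4,"rx": 0,"ry": 0,"rz": 0},{"dx": 0,"dy": 0,"dz": 0.8,"rx": 0,"ry": 0,"rz": 0},{"dx": 0,"dy": 0.4,"dz": 0.8,"rx": 0,"ry": 0,"rz": 0},{"dx": 0.6,"dy": 0.6,"dz": 0,"rx": 0,"ry": 0,"rz": 0},{"dx": 1,"dy": 0.6,"dz": 0,"rx": 0,"ry": 0,"rz": 0},{"dx": 1,"dy": 0.6,"dz": 0,"rx": 0,"ry": 0,"rz": 0},{"dx": 1,"dy": 0.44,"dz": 0,"rx": 0,"ry": 0,"rz": 0},{"dx": 1,"dy": 0,"dz": 0,"rx": 0,"ry": 0,"rz": 0},{"dx": 0.8,"dy": 0,"dz": 0,"rx": 0,"ry": 0,"rz": 0},{"dx": 0.48,"dy": 0,"dz": 0,"rx": 0,"ry": 0,"rz": 0}])

```text
t: 37.05
tcp_pos: [0.5702, 0.1955, 0.055]
tool_rot: [0.707, 0.707, 0.0, 0.0]
force: [-0.4, -0.6, -0.3]
finger_gap: 0.516
gripper_force: 20.5
```

Emit:
move_arm(targets=[{"dx": 0,"dy": 0,"dz": 0,"rx": 0,"ry": 0,"rz": 0},{"dx": 0,"dy": 0,"dz": -0.4,"rx": 0,"ry": 0,"rz": 0},{"dx": 0,"dy": 0,"dz": -0.5,"rx": 0,"ry": 0,"rz": 0},{"dx": 0,"dy": 0,"dz": -0.3,"rx": 0,"ry": 0,"rz": 0},{"dx": 0,"dy": 0,"dz": 0,"rx": 0,"ry": 0,"rz": 0},{"dx": 0,"dy": 0,"dz": 0,"rx": 0,"ry": 0,"rz": 0},{"dx": 0,"dy": 0,"dz": 0,"rx": 0,"ry": 0,"rz": 0},{"dx": 0,"dy": 0,"dz": 0,"rx": 0,"ry": 0,"rz": 0},{"dx": 0,"dy": 0,"dz": 0,"rx": 0,"ry": 0,"rz": 0},{"dx": 0,"dy": 0,"dz": 0,"rx": 0,"ry": 0,"rz": 0}])

```text
t: 38.3
tcp_pos: [0.5694, 0.1955, 0.0247]
tool_rot: [0.707, 0.707, 0.0, 0.0]
force: [0.4, -0.5, -0.2]
finger_gap: 0.512
gripper_force: 20.5
```

Emit:
move_arm(targets=[{"dx": 0.02,"dy": 0,"dz": -0.15,"rx": 0,"ry": 0,"rz": 0},{"dx": 0,"dy": 0,"dz": -0.1,"rx": 0,"ry": 0,"rz": 0},{"dx": 0,"dy": 0,"dz": -0.06,"rx": 0,"ry": 0,"rz": 0},{"dx": 0,"dy": 0,"dz": -0.04,"rx": 0,"ry": 0,"rz": 0},{"dx": 0,"dy": 0,"dz": 0,"rx": 0,"ry": 0,"rz": 0},{"dx": 0,"dy": 0,"dz": 0,"rx": 0,"ry": 0,"rz": 0},{"dx": 0,"dy": 0,"dz": 0,"rx": 0,"ry": 0,"rz": 0},{"dx": 0,"dy": 0,"dz": 0,"rx": 0,"ry": 0,"rz": 0},{"dx": 0,"dy": 0,"dz": 0,"rx": 0,"ry": 0,"rz": 0},{"dx": 0,"dy": 0,"dz": 0,"rx": 0,"ry": 0,"rz": 0}])

```text
t: 39.55
tcp_pos: [0.5699, 0.1955, 0.0158]
tool_rot: [0.707, 0.707, 0.0, 0.0]
force: [-0.1, -0.7, -0.4]
finger_gap: 0.515
gripper_force: 20.5
```

Emit:
move_arm(targets=[{"dx": 0,"dy": 0,"dz": -0.04,"rx": 0,"ry": 0,"rz": 0},{"dx": 0,"dy": 0,"dz": 0,"rx": 0,"ry": 0,"rz": 0},{"dx": 0,"dy": 0,"dz": 0,"rx": 0,"ry": 0,"rz": 0},{"dx": 0,"dy": 0,"dz": 0,"rx": 0,"ry": 0,"rz": 0},{"dx": 0,"dy": 0,"dz": 0,"rx": 0,"ry": 0,"rz": 0},{"dx": 0,"dy": 0,"dz": 0,"rx": 0,"ry": 0,"rz": 0},{"dx": 0,"dy": 0,"dz": 0,"rx": 0,"ry": 0,"rz": 0},{"dx": 0,"dy": 0,"dz": 0,"rx": 0,"ry": 0,"rz": 0},{"dx": 0,"dy": 0,"dz": 0,"rx": 0,"ry": 0,"rz": 0},{"dx": 0,"dy": 0,"dz": 0,"rx": 0,"ry": 0,"rz": 0}])

```text
t: 40.8
tcp_pos: [0.57, 0.1955, 0.0152]
tool_rot: [0.707, 0.707, 0.0, 0.0]
force: [-1.0, -0.4, 4.8]
finger_gap: 0.505
gripper_force: 20.7
```

Emit:
move_arm(targets=[{"dx": 0,"dy": 0,"dz": 0,"rx": 0,"ry": 0,"rz": 0},{"dx": 0,"dy": 0,"dz": 0,"rx": 0,"ry": 0,"rz": 0},{"dx": 0,"dy": 0,"dz": 0,"rx": 0,"ry": 0,"rz": 0},{"dx": 0,"dy": 0,"dz": 0,"rx": 0,"ry": 0,"rz": 0},{"dx": 0,"dy": 0,"dz": 0.4,"rx": 0,"ry": 0,"rz": 0},{"dx": 0,"dy": 0,"dz": 1,"rx": 0,"ry": 0,"rz": 0},{"dx": 0,"dy": 0,"dz": 1,"rx": 0,"ry": 0,"rz": 0},{"dx": 0,"dy": 0,"dz": 1,"rx": 0,"ry": 0,"rz": 0},{"dx": 0,"dy": 0,"dz": 1,"rx": 0,"ry": 0,"rz": 0},{"dx": 0,"dy": 0,"dz": 1,"rx": 0,"ry": 0,"rz": 0}], claw=90)

```text
t: 42.05
tcp_pos: [0.5698, 0.1955, 0.1514]
tool_rot: [0.707, 0.707, 0.0, 0.0]
force: [0.1, 1.1, -0.2]
finger_gap: 0.899
gripper_force: 0.0
```

Emit:
move_arm(targets=[{"dx": -1,"dy": 0,"dz": 0.5,"rx": 0,"ry": 0,"rz": 0},{"dx": -1,"dy": 0,"dz": 0,"rx": 0,"ry": 0,"rz": 0},{"dx": -1,"dy": 0,"dz": 0,"rx": 0,"ry": 0,"rz": 0},{"dx": -1,"dy": 0,"dz": 0,"rx": 0,"ry": 0,"rz": 0},{"dx": -1,"dy": 0.5,"dz": 0,"rx": 0,"ry": 0,"rz": 0},{"dx": -1,"dy": 0.5,"dz": 0,"rx": 0,"ry": 0,"rz": 0},{"dx": -1,"dy": 0.5,"dz": 0,"rx": 0,"ry": 0,"rz": 0},{"dx": -0.6,"dy": 0.5,"dz": 0,"rx": 0,"ry": 0,"rz": 0},{"dx": 0,"dy": 0,"dz": 0,"rx": 0,"ry": 0,"rz": 0},{"dx": 0,"dy": 0,"dz": 0,"rx": 0,"ry": 0,"rz": 0}])

```text
t: 43.3
tcp_pos: [0.3812, 0.2457, 0.1626]
tool_rot: [0.707, 0.707, 0.001, 0.001]
force: [0.5, -0.3, 0.2]
finger_gap: 0.9
gripper_force: 0.0
```

```bash
python3 - <<'E'
from h import *
print(sensors.sense()["tcp_pos"])
t=cams.camera_model("top");T=cams.snapshot("top");cv2.imwrite("pics/top12.png",T[:,:,::-1])
s=cams.camera_model("scene");S=cams.snapshot("scene")
for p in[(.57,-.0733,.11),(.57,.0167,.078),(.57,.1067,.06),(.57,.1967,.038)]:print("top",(np.array(proj(t,p))-[190,190])*4.4,"scene",(np.array(proj(s,p))-[220,190])*2.8+[0,220])
def C(c,b,z):print(np.round(c,1),b,np.round(ray(t,*c,z),4))
try:
 C(*blob(T,(20,120,70),(36,255,255),(210,200,245,240))[:2],.038)
 C(*blob(T,(0,0,0),(180,255,65),(250,206,272,230))[:2],.06)
except Exception as e:print(e)
v=np.zeros((600,800,3),np.uint8);v[:220,:792]=cv2.resize(T[190:240,190:370],None,fx=4.4,fy=4.4,interpolation=cv2.INTER_CUBIC)
v[220:598,:560]=cv2.resize(S[190:325,220:420],None,fx=2.8,fy=2.8,interpolation=cv2.INTER_CUBIC)
cv2.imwrite("pics/v12.png",v[:,:,::-1])
E
```

```text
[0.38115408 0.24566255 0.16262024]
top [628.36374796 106.19927397] scene [316.25793764 336.98378061]
top [466.27756315 114.53627908] scene [238.55087816 330.55802874]
top [309.28084261 118.34736334] scene [167.10093963 313.73047465]
top [157.1105278  123.23771648] scene [101.47310976 301.25117768]
[222.6 218.4] (218, 211, 13, 16) [0.5689 0.2046 0.038 ]
[261.2 217.9] (256, 212, 11, 12) [0.5673 0.1045 0.06  ]
```

View pics/v12.png

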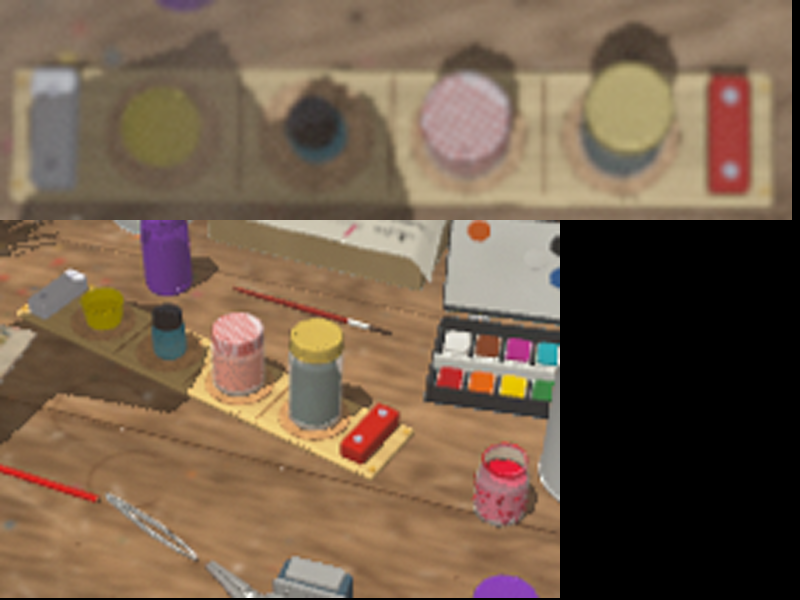

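All four stand upright on their discs. In the top strip the cup is at (159,126), the bottle cap (314,123), the checked lid (466,115) and the gold lid (628,107), all within about 1 px of their predicted centres. The open jar has not moved.

```bash
python3 -c "
from station import order
print(order.sign_off())"
```

```text
the job is handed in; nothing more can be done
None
```

The job is handed in: the tall jar, checked-lid jar, turquoise bottle and yellow cup stand in that order from the red stop to the white one, each centred on its cork disc to within about 3 mm by the overhead camera, with the open red jar left where it was; simulated time was about 43 s.

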